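Set out tins, glue and thread for the next cushion

TASK

Set out the bench for the next cushion: stand the wide tin midway between the cardboard carton and the thread tray, on the line joining their centres, with the small tin centred on top of it, and stand the glue jar in front of the carton, squarely before the middle of the long side that faces the robot and a finger's width (about 2 cm) clear of it. Stand the loose thread cone down in the free corner of the tray, easing the cones already there aside where they crowd it, and topple none of them. Leave everything upright, let go and at rest.

Things in the scene. Friction and masses are not known exactly. Their poses are not given: they have to be found in the camera images.
- carton: closed brown cardboard carton, fixed, 70 mm (x) by 100 mm (y) by 60 mm high. Origin: centre of its underside; its -x face is the long side that faces the robot (up to 0.08 rad off square), z up. The tray stands 360 to 400 mm from it (centre to centre) along the carton's own y axis, on its +y or its -y side.
- tray: square grey open tray, fixed, 130 by 130 mm outside, 25 mm high, walls and floor 5 mm thick (inside 120 by 120 mm), parallel to the carton. Three thread cones stand in it, roughly one in each of three corners (corner places about 30 mm from the centre in both x and y); the fourth, the -x -y corner, is free but partly crowded by its two neighbours. Origin: centre of its underside, z up.
- wide_tin: the wider of two plain round closed steel tins, flat top, 62 mm diameter, 36 mm high, 0.2 kg. Origin: centre of its underside, z up.
- small_tin: the smaller of two plain round closed steel tins, 44 mm diameter, 30 mm high, 0.1 kg. Origin: centre of its underside, z up.
- jar: round amber glue jar with paper label and black cap: body 52 mm diameter and 78 mm high, cap 44 mm diameter above it, 95 mm high in all, 0.25 kg. Origin: centre of its underside, z up.
- cone: the loose thread cone, the one standing on the bench outside the tray: base 50 mm diameter, tapering from 6 mm up to 26 mm diameter at 66 mm height, then a straight white core 26 mm diameter up to 100 mm; 0.15 kg. Grip it by the core. Pressed straight down beside its like, its taper slides them aside. Origin: centre of its underside, z up.
- stored_a: thread cone in the tray's +x -y corner, the same as the loose cone (base 50 mm, 100 mm high, core 26 mm), standing in the tray; stays there but can slide a little. Origin: centre of its underside, z up.
- stored_b: thread cone in the tray's -x +y corner, the same as the loose cone (base 50 mm, 100 mm high, core 26 mm), standing in the tray; stays there but can slide a little. Origin: centre of its underside, z up.
- stored_c: thread cone in the tray's +x +y corner, the same as the loose cone (base 50 mm, 100 mm high, core 26 mm), standing in the tray; stays there but can slide a little. Origin: centre of its underside, z up.

How it is judged:
By the outcome, as a careful person would: the job done as asked, in the order asked, and still so for the second after the job is handed in, with the robot touching nothing.
It also fails if it takes over 109 s, if anything falls off the work surface, if the arm or the gripper's body presses on something with over 40 N, if the wrist force passes 120 N, or if a joint passes its speed limit or range.

ROBOT

A 6-joint arm with a two-finger parallel gripper is mounted at the origin on the work surface. World frame = base frame: x ahead of the robot, y to its left, z up, the work surface at z = 0. Lengths are in m, angles in rad, forces in N, time in s.
With the tool pointing down it reaches from about 0.35 to 0.975 m from the base axis. Payload 4.9 kg.
Tool frame: the origin (TCP) lies at the very end of the fingers, on their centre line; the grasp point (between the pads) lies 19 mm behind it; z points along the fingers, y is the direction in which the jaws open and shut (so a half turn about z gives the same grasp; the last joint's range is limited). The gripper opens to 85 mm and grips with 20 to 120 N. Pads are 22 mm wide; open, the fingers measure 114 mm over their backs; the gripper's body (76 mm by 85 mm) begins 54 mm behind the grasp point. The pads swing forward as they close: fully open they stand 13 mm farther back than shut.
Start: joints at [-1.306, 0.053, 1.613, -0, 1.476, -0.119], TCP at [0.234, -0.58, 0.231] pointing down, gripper open.
Joint ranges: [-3.01, 3.01], [-1.01, 2.22], [0.06, 2.58], [-1.02, 4.17], [0.09, 2.62], [-3.14, 3.14]. Speed limits (rad/s): [2.57, 2.57, 3.14, 3.14, 3.14, 3.14].

INTERFACE

Orientations are given as a unit quaternion [w, x, y, z].
In Python, from plant import monitor, eyes, manip gives the robot as it stands.
- The arm moves only by the tool step_arm, never from a script. Its argument "motion" is a list of rows, each a list of 7 numbers: the shift along the world's x, y, z scaled (see below), then the turn, a rotation vector about the world's x, y, z scaled (see below), then the closure in counts, from 0 (fully open) to 255 (shut). In form: [[x, y, z, ax, ay, az, grip], ...]. A call has 1 to 10 rows; each row is the pose to reach, as a shift and turn from the pose commanded when the call began; what a row does not reach only later rows make up. The controller multiplies each number of a shift by 0.5 m and each number of a turn by 1.5 rad. A row lasts 1/10 s, in which the tool goes at most 50 mm and 8.59 degrees, less where a joint would pass 70% of its speed; a pose out of reach is approached as far as the arm can. A call with a number of a shift or a turn outside -1 to 1 is refused whole. A call with a gripper value outside its range is refused whole. The fingers move at their own pace and stop on an object; the grip force is fixed at half the most. Time passes only in rows, so rows that repeat a pose let the fingers close. It gives the time, the measured TCP pose, the force and the opening at its end, in the units of the state.
- monitor.state(): the state, without advancing time (a new reading comes with each control period).
- eyes.grab_frame(name): name is "scene" or "top"; returns a dict with "pixels" (480x640x3 uint8, red, green, blue), "mtx" (3x3 intrinsics, pixels), "rvec" (rotation vector, rad) and "tvec" (3), from world to camera coordinates, as OpenCV has them. Camera axes: x right, y down, z forward; pixel columns grow to the right and rows downward; lengths in m; the calibration is good to about 2 mm. A picture is of the moment at which its call begins. There is no depth.
- manip.job_done(): hands the job in, once; it reports no verdict.
Trained networks look in the newest picture that a camera, given by its name, has taken for a name from the list of things; names that differ only in an ending like _2 or _b are one class to them, and where a whole thing is asked for, a point or a joint stands for the part that bears it (a point fixed in the world has none). Each returns a list of dicts, best first, with "p" (0 to 1); they miss things now and then, are a little off and sometimes report something else, mostly with a low value. They report only what shows in the picture. A call takes as long as a camera call.
- eyes.look_for(name, camera): "box" ([centre column, centre row, width, height] in pixels, round what is visible of it).
- eyes.pinpoint(name, camera): "uv" ([column, row] in pixels: a listed point, or the origin of a listed thing).
The state is a dict: "time": time; "joint_pos": joint angles; "joint_vel": joint speeds; "joint_efforts": joint torques, N m; "tool_pos": TCP position; "tool_rot": TCP orientation; "contact_force": force on the tool from outside, world axes, zero at the start; "ft_torque": the same for the moment, N m; "gripper_width": opening from 0.0 (shut) to 1.0 (fully open).
Only numpy, scipy, OpenCV 4.12 (cv2) and the standard library are available. Lean on these libraries where they do the work, as an engineer would, in place of code of your own. Each camera call takes 0.05 s, during which the arm holds its last target.

## Working session

There is one attempt and no reset: what is moved stays moved. The work goes in short steps, Python scripts to look and compute and a tool call to move; the robot and the scene stay as the last step left them, time stands still between calls to the robot, and variables do not carry over. Pictures are saved under pics/ and viewed, and the job is handed in when it is done.

Besides the shell and the picture viewer there is one more tool, called after "Emit:" by a JSON object that holds its "method" and its "body". step_arm: Moves the arm, as the interface text tells. Its arguments: {"type":"object","properties":{"motion":{"type":"array","items":{"type":"array","items":{"type":"number"}}}},"required":["motion"]}

```bash
ls; mkdir -p pics; cat > h.py <<'E'
import numpy as np, cv2, sys
from plant import monitor, eyes, manip
def grab(n,f=None):
    d=eyes.grab_frame(n)
    if f: cv2.imwrite('pics/'+f,d['pixels'][:,:,::-1])
    return d
def ray(d,uv):
    R,_=cv2.Rodrigues(np.array(d['rvec'],float)); t=np.array(d['tvec'],float).ravel()
    K=np.array(d['mtx']); c=-R.T@t
    v=R.T@np.linalg.inv(K)@np.array([uv[0],uv[1],1.0]); return c,v
def at(d,uv,z):
    c,v=ray(d,uv); return (c+v*(z-c[2])/v[2])
def proj(d,P):
    p,_=cv2.projectPoints(np.array(P,float).reshape(-1,3),np.array(d['rvec'],float),np.array(d['tvec'],float),np.array(d['mtx'],float),None)
    return p[:,0]
E
python3 - <<'E'
from h import *
for n in ('top','scene'):
    d=grab(n,n+'0.png'); c,_=ray(d,(0,0)); print(n,c.round(3),np.array(d['mtx'])[0,0])
    for k in ['carton','tray','wide_tin','small_tin','jar','cone']:
        r=eyes.pinpoint(k,n)
        for q in r[:5]: print(k,np.round(q['uv'],1),round(q['p'],2),at(d,q['uv'],0).round(3))
s=monitor.state(); print({k:np.round(v,3) for k,v in s.items()})
E
```

```text
pics
top [ 0.372 -0.049  0.97 ] 491.1331422478645
carton [220.  191.8] 0.9 [0.601 0.19  0.   ]
tray [409.2 186.6] 0.57 [ 0.619 -0.193  0.   ]
wide_tin [160.1 319.4] 0.77 [0.341 0.295 0.   ]
small_tin [308.9 281.7] 0.64 [0.423 0.003 0.   ]
jar [495.  238.4] 0.9 [ 0.517 -0.362  0.   ]
cone [478.5 313.7] 0.89 [ 0.369 -0.328  0.   ]
scene [ 1.194 -0.732  0.822] 561.7346960040255
carton [412.9 239.1] 0.86 [0.609 0.17  0.   ]
tray [306.  322.5] 0.86 [ 0.62  -0.196  0.   ]
wide_tin [359.3 178.4] 0.78 [0.337 0.288 0.   ]
small_tin [306.9 238.2] 0.62 [ 0.425 -0.001  0.   ]
jar [202.6 342. ] 0.94 [ 0.513 -0.371  0.   ]
cone [180.4 293.8] 0.81 [ 0.368 -0.323 -0.   ]
cone [203.5 342.4] 0.5 [ 0.515 -0.371  0.   ]
{'time': np.float64(0.7), 'joint_pos': array([-1.306,  0.053,  1.613,  0.   ,  1.476, -0.119]), 'joint_vel': array([ 0.001, -0.001, -0.001,  0.002,  0.002,  0.001]), 'joint_efforts': array([ -0.   , -39.356, -37.037,  -0.   ,   0.   ,   0.   ]), 'tool_pos': array([ 0.234, -0.58 ,  0.231]), 'tool_rot': array([0.   , 0.982, 0.191, 0.   ]), 'contact_force': array([ 0.313, -0.176, -0.244]), 'ft_torque': array([-0.018,  0.015, -0.02 ]), 'gripper_width': np.float64(0.997)}
```

View pics/top0.png

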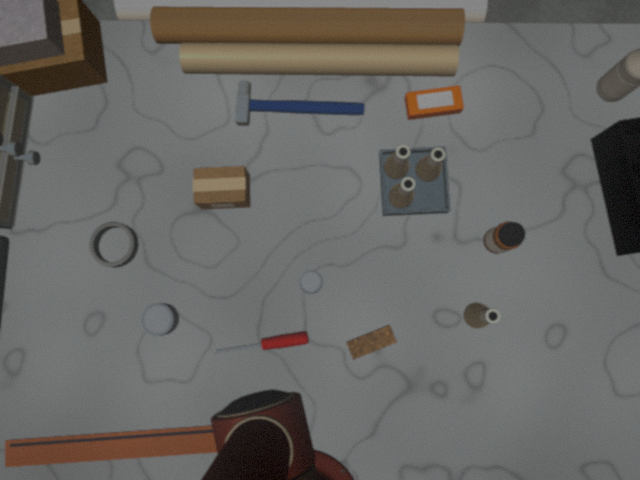

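View pics/scene0.png

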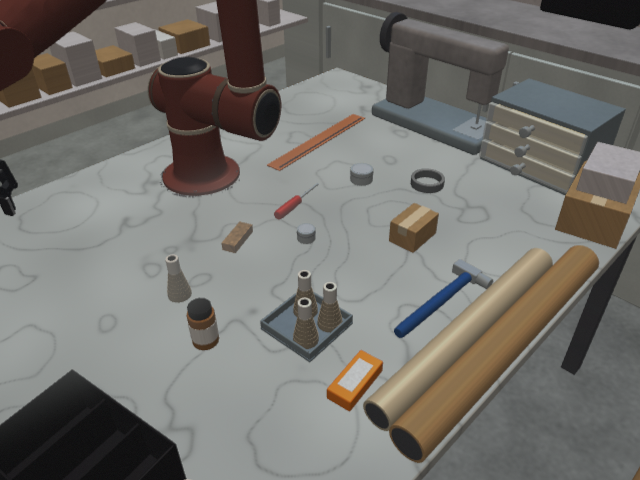

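The top picture shows the carton at about (220,187), tray (413,181) with its free corner lower right, wide tin (160,319), small tin (311,282), jar (505,237), and loose cone (482,315). The scene picture agrees. I'll zoom in to refine these.

```bash
python3 - <<'E'
import cv2,numpy as np
im=cv2.imread('pics/top0.png'); s=cv2.imread('pics/scene0.png')
def crop(a,x,y,w,h,k): return cv2.resize(a[y:y+h,x:x+w],None,fx=k,fy=k,interpolation=cv2.INTER_CUBIC)
a=crop(im,185,155,75,65,5); b=crop(im,370,140,85,80,5)
o=np.zeros((600,800,3),np.uint8); o[:325,:375]=a; o[:400,375:800]=b
cv2.imwrite('pics/c1.png',o)
a=crop(s,380,195,66,60,6); b=crop(s,255,262,100,100,4)
o=np.zeros((600,800,3),np.uint8); o[:360,:396]=a; o[:400,400:800]=b
cv2.imwrite('pics/c2.png',o)
E
```

```text
(no output)
```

View pics/c1.png

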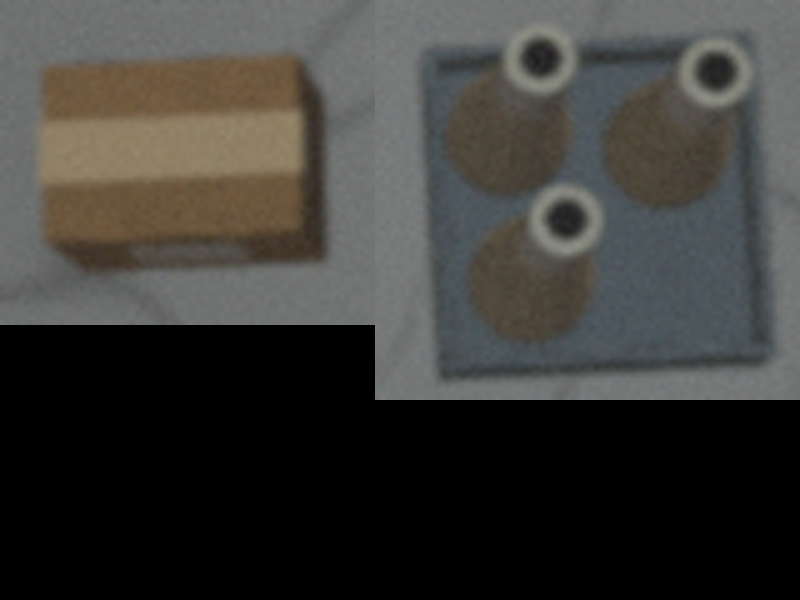

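View pics/c2.png

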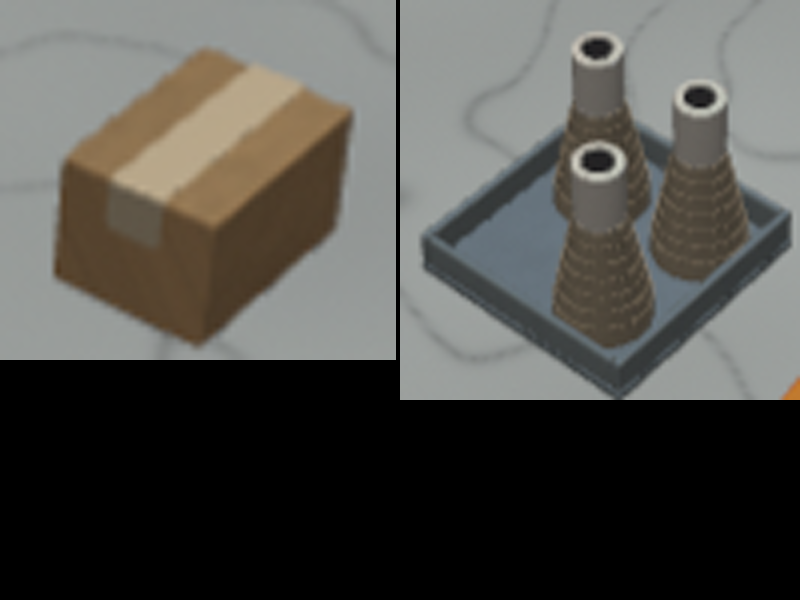

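```bash
cat > fit.py <<'E'
from h import *
from scipy.optimize import least_squares
T=eyes.grab_frame('top'); S=eyes.grab_frame('scene')
def c5(pts,x,y,k): return [((a+.5)/k-.5+x,(b+.5)/k-.5+y) for a,b in pts]
# carton corners local: x±.035,y±.05 ; top img: up=+x, left=+y
bx=lambda sx,sy,z,hx,hy:(sx*hx,sy*hy,z)
def obs_c():
    h=(.035,.05)
    t=c5([(42,67),(298,56),(302,232),(46,242),(325,258),(85,268)],185,155,5)
    tm=[bx(1,1,.06,*h),bx(1,-1,.06,*h),bx(-1,-1,.06,*h),bx(-1,1,.06,*h),bx(-1,-1,0,*h),bx(-1,1,0,*h)]
    s=c5([(208,48),(350,112),(213,225),(66,158),(57,278),(200,346),(337,232)],380,195,6)
    sm=[bx(-1,1,.06,*h),bx(1,1,.06,*h),bx(1,-1,.06,*h),bx(-1,-1,.06,*h),bx(-1,-1,0,*h),bx(1,-1,0,*h),bx(1,1,0,*h)]
    return t,tm,s,sm
def obs_t():
    h=(.065,.065)
    t=c5([(47,48),(377,36),(65,377)],370,140,5)
    tm=[bx(1,1,.025,*h),bx(1,-1,.025,*h),bx(-1,1,0,*h)]
    s=c5([(22,240),(220,368),(392,215),(235,120),(22,265),(220,397),(392,240)],255,262,4)
    sm=[bx(-1,-1,.025,*h),bx(1,-1,.025,*h),bx(1,1,.025,*h),bx(-1,1,.025,*h),bx(-1,-1,0,*h),bx(1,-1,0,*h),bx(1,1,0,*h)]
    return t,tm,s,sm
def W(p,m):
    m=np.array(m); c,s=np.cos(p[2]),np.sin(p[2])
    return np.c_[p[0]+c*m[:,0]-s*m[:,1],p[1]+s*m[:,0]+c*m[:,1],m[:,2]]
for nm,o,p0 in (('carton',obs_c(),[.6,.18,0]),('tray',obs_t(),[.62,-.195,0])):
    t,tm,s,sm=o
    ft=lambda p:(proj(T,W(p,tm))-t); fs=lambda p:(proj(S,W(p,sm))-s)
    for l,f in (('top',lambda p:ft(p).ravel()),('scene',lambda p:fs(p).ravel()),('both',lambda p:np.r_[ft(p).ravel(),fs(p).ravel()])):
        r=least_squares(f,p0,x_scale=[.01,.01,.01]); print(nm,l,r.x.round(4),'rms',np.sqrt(np.mean(r.fun**2)).round(2))
    print(ft(r.x).round(1).tolist(),fs(r.x).round(1).tolist())
E
python3 fit.py
```

```text
carton top [0.6022 0.1779 0.0619] rms 0.67
carton scene [0.6033 0.1759 0.0627] rms 0.64
carton both [0.6024 0.1774 0.061 ] rms 0.7
[[0.0, -0.9], [0.6, -0.9], [0.4, -0.3], [-0.7, -0.2], [1.1, 0.9], [0.0, 0.9]] [[-0.2, -1.1], [1.3, -1.0], [0.5, -0.1], [-0.7, -0.8], [-0.9, -0.3], [0.1, 0.5], [0.4, -0.6]]
tray top [ 0.6269 -0.1994  0.0657] rms 0.65
tray scene [ 0.631  -0.2006  0.0286] rms 2.76
tray both [ 0.6292 -0.1998  0.0454] rms 2.5
[[1.3, -1.9], [1.3, -1.3], [-1.2, -0.8]] [[0.6, -2.4], [-0.1, -0.4], [1.6, -0.4], [-7.4, -6.3], [1.5, 0.2], [0.2, 1.2], [1.3, 2.1]]
```

```bash
python3 - <<'E'
import cv2,numpy as np
im=cv2.imread('pics/top0.png'); s=cv2.imread('pics/scene0.png')
o=np.zeros((600,800,3),np.uint8)
def put(a,x,y,w,h,X,Y,k=5): o[Y:Y+h*k,X:X+w*k]=cv2.resize(a[y:y+h,x:x+w],None,fx=k,fy=k,interpolation=cv2.INTER_CUBIC)
put(im,135,295,50,50,0,0); put(im,290,260,50,50,260,0); put(im,480,210,50,50,520,0); put(im,455,290,60,50,0,300)
put(s,340,155,40,40,310,300); put(s,290,220,40,40,510,300)
cv2.imwrite('pics/c3.png',o)
o=np.zeros((600,800,3),np.uint8)
put(s,150,245,60,65,0,0); put(s,175,290,55,65,310,0)
cv2.imwrite('pics/c4.png',o)
E
```

```text
(no output)
```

View pics/c3.png

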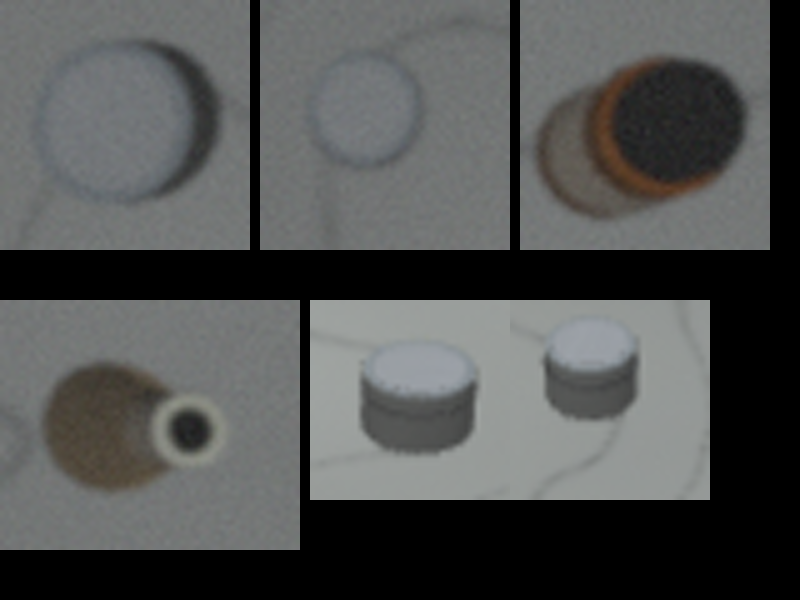

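View pics/c4.png

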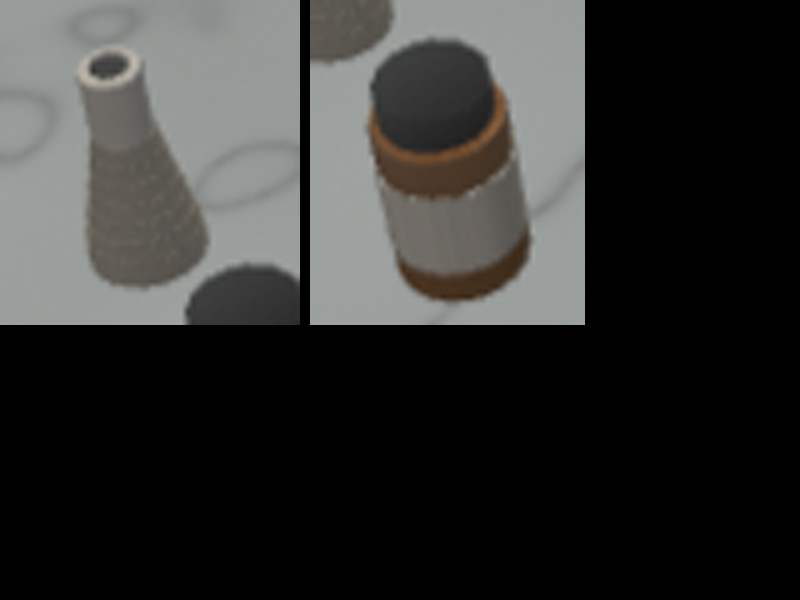

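```bash
sed -i 's/(392,215),(235,120),/(392,215),/; s/bx(1,1,.025,\*h),bx(-1,1,.025,\*h),bx(-1,-1,0/bx(1,1,.025,*h),bx(-1,-1,0/' fit.py
cat >> fit.py <<'E'
def two(pt,ps,z,nm):
    a=at(T,pt,z);b=at(S,ps,z); print(nm,a[:2].round(4),b[:2].round(4))
f=lambda p,x,y,k:((p[0]+.5)/k-.5+x,(p[1]+.5)/k-.5+y)
two(f((116,122),135,295,5),f((108,70),340,155,5),.036,'wide')
two(f((105,110),290,260,5),f((82,43),290,220,5),.030,'small')
two(f((159,122),480,210,5),f((122,73),175,290,5),.095,'jar')
two(f((190,130),455,290,5),f((110,68),150,245,5),.1,'cone')
for n,p,q in (('a',(340,73),(199,161)),('b',(191,219),(198,48)),('c',(166,59),(300,97))):
    two(f(p,370,140,5),f(q,255,262,4),.1,n)
E
python3 fit.py
```

```text
carton top [0.6022 0.1779 0.0619] rms 0.67
carton scene [0.6033 0.1759 0.0627] rms 0.64
carton both [0.6024 0.1774 0.061 ] rms 0.7
[[0.0, -0.9], [0.6, -0.9], [0.4, -0.3], [-0.7, -0.2], [1.1, 0.9], [0.0, 0.9]] [[-0.2, -1.1], [1.3, -1.0], [0.5, -0.1], [-0.7, -0.8], [-0.9, -0.3], [0.1, 0.5], [0.4, -0.6]]
tray top [ 0.6269 -0.1994  0.0657] rms 0.65
tray scene [ 0.6273 -0.2014  0.0727] rms 0.86
tray both [ 0.6271 -0.2006  0.07  ] rms 0.86
[[0.9, -0.0], [0.8, -1.1], [-0.0, 1.0]] [[-0.4, -1.9], [0.1, -0.8], [0.5, -1.6], [0.5, 0.7], [0.3, 0.8], [0.1, 1.0]]
wide [0.3431 0.2871] [0.3454 0.2842]
small [ 0.4216 -0.0015] [ 0.4238 -0.0025]
jar [ 0.5116 -0.3603] [ 0.5113 -0.3624]
cone [ 0.3666 -0.3232] [ 0.3681 -0.3249]
a [ 0.6546 -0.2292] [ 0.6506 -0.2269]
b [ 0.5993 -0.1756] [ 0.5943 -0.1726]
c [ 0.6588 -0.1663] [ 0.6541 -0.1636]
```

```bash
sed -i "s/255,262,4),.1,n)/255,262,4),.105,n)/" fit.py; python3 fit.py | tail -3; python3 - <<'E'
import numpy as np
t=.064;R=np.array([[np.cos(t),-np.sin(t)],[np.sin(t),np.cos(t)]]);c=np.array([.6026,.177]);y=np.array([.627,-.2003])
print('mid',(c+y)/2,'jar',c+R@[-.081,0],'corner',y+R@[-.03,-.03])
E
```

```text
a [ 0.653  -0.2281] [ 0.6543 -0.2304]
b [ 0.598  -0.1748] [ 0.5985 -0.1765]
c [ 0.6572 -0.1656] [ 0.6579 -0.1676]
mid [ 0.6148  -0.01165] jar [0.52176583 0.17181954] corner [ 0.59898011 -0.23215727]
```

Emit:
{"method": "step_arm", "body": {"motion": [[0.4,0.66,0,0,0,0,0],[0.4,0.66,0,0,0,0,0],[0.4,0.66,0,0,0,0,0],[0.4,0.66,0,0,0,0,0],[0.4,0.66,0,0,0,0,0],[0.4,0.66,0,0,0,0,0],[0.4,0.66,0,0,0,0,0],[0.4,0.66,0,0,0,0,0],[0.42,1.0,0,0,0,0,0],[0.42,1.0,0,0,0,0,0]]}}

```text
time: 2.0
tool_pos: [0.4401, -0.148, 0.2314]
tool_rot: [0.0, 0.982, 0.19, 0.0]
contact_force: [1.8, 0.9, -0.1]
gripper_width: 1.004
```

Emit:
{"method": "step_arm", "body": {"motion": [[-0.04,0.7,0,0,0,0,0],[-0.04,0.7,0,0,0,0,0],[-0.04,0.7,0,0,0,0,0],[-0.04,0.7,0,0,0,0,0],[-0.04,0.7,0,0,0,0,0],[-0.04,0.7,0,0,0,0,0],[-0.04,0.7,0,0,0,0,0],[-0.04,0.7,0,0,0,0,0],[-0.04,0.7,0,0,0,0,0],[-0.04,0.7,0,0,0,0,0]]}}

```text
time: 3.0
tool_pos: [0.42, 0.1996, 0.2313]
tool_rot: [0.0, 0.982, 0.19, -0.0]
contact_force: [-0.1, 0.2, 0.1]
gripper_width: 1.002
```

Emit:
{"method": "step_arm", "body": {"motion": [[-0.151,0.172,-0.1,0,0,0,0],[-0.151,0.172,-0.1,0,0,0,0],[-0.151,0.172,-0.1,0,0,0,0],[-0.151,0.172,-0.34,0,0,0,0],[-0.151,0.172,-0.34,0,0,0,0],[-0.151,0.172,-0.34,0,0,0,0],[-0.151,0.172,-0.4,0,0,0,0],[-0.151,0.172,-0.457,0,0,0,0],[-0.151,0.172,-0.457,0,0,0,0],[-0.151,0.172,-0.457,0,0,0,0]]}}

```text
time: 4.0
tool_pos: [0.3449, 0.2853, 0.003]
tool_rot: [0.0, 0.982, 0.19, -0.0]
contact_force: [-0.2, 0.2, 1.3]
gripper_width: 1.001
```

```bash
python3 - <<'E'
from h import *
d=grab('scene','s1.png'); im=cv2.imread('pics/s1.png'); cv2.imwrite('pics/s1c.png',cv2.resize(im[100:240,270:450],None,fx=4,fy=4))
E
```

```text
(no output)
```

View pics/s1c.png

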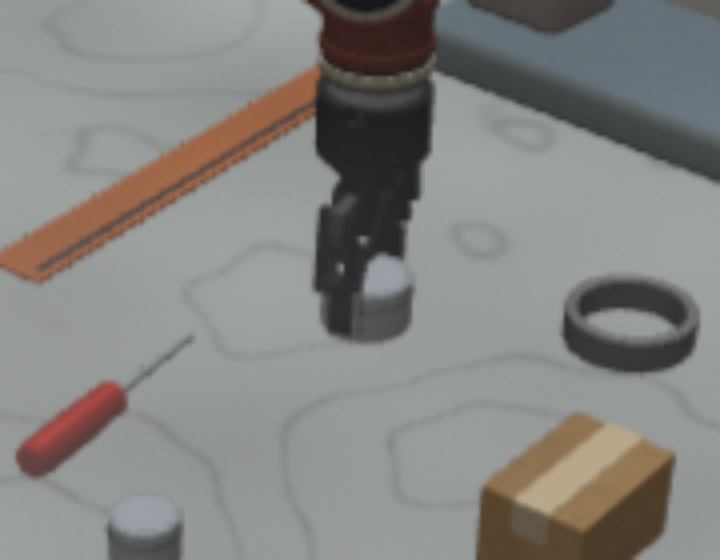

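The picture shows the open jaws straddling the wide tin at about (361,175) in full-frame pixels. Next I close.

Emit:
{"method": "step_arm", "body": {"motion": [[0,0,0,0,0,0,255],[0,0,0,0,0,0,255],[0,0,0,0,0,0,255],[0,0,0,0,0,0,255],[0,0,0,0,0,0,255],[0,0,0,0,0,0,255],[0,0,0,0,0,0,255],[0,0,0,0,0,0,255]]}}

```text
time: 4.85
tool_pos: [0.3463, 0.2874, 0.0052]
tool_rot: [-0.001, 0.982, 0.191, 0.002]
contact_force: [-0.4, -1.9, 6.2]
gripper_width: 0.711
```

Emit:
{"method": "step_arm", "body": {"motion": [[0,0,0.1,0,0,0,255],[0,0,0.2,0,0,0,255],[0.54,-0.594,0.2,0,0,0,255],[0.54,-0.594,0.2,0,0,0,255],[0.54,-0.594,0.2,0,0,0,255],[0.54,-0.594,0.2,0,0,0,255],[0.54,-0.594,0.2,0,0,0,255],[0.54,-0.594,0.2,0,0,0,255],[0.54,-0.594,0.2,0,0,0,255],[0.54,-0.594,0.2,0,0,0,255]]}}

```text
time: 5.85
tool_pos: [0.6142, -0.0113, 0.1027]
tool_rot: [-0.0, 0.982, 0.191, -0.0]
contact_force: [0.8, 0.8, -2.4]
gripper_width: 0.706
```

Emit:
{"method": "step_arm", "body": {"motion": [[0,0,0,0,0,0,255],[0,0,0,0,0,0,255],[0,0,0,0,0,0,255]]}}

```text
time: 6.15
tool_pos: [0.6124, -0.0088, 0.1023]
tool_rot: [-0.0, 0.982, 0.191, -0.001]
contact_force: [0.6, 0.5, -1.8]
gripper_width: 0.708
```

```bash
python3 - <<'E'
from h import *
d=grab('scene','s2.png'); print(monitor.state()['tool_pos'])
im=cv2.imread('pics/s2.png'); cv2.imwrite('pics/s2c.png',cv2.resize(im[130:330,260:440],None,fx=3,fy=3))
for k in ['wide_tin']:
  for q in eyes.pinpoint(k,'scene')[:2]: print(q,at(d,q['uv'],.098))
E
```

```text
[ 0.61237196 -0.00854171  0.10246371]
{'uv': [363.0, 242.9], 'p': 0.81} [ 0.61195291 -0.01891418  0.098     ]
{'uv': [307.4, 240.2], 'p': 0.4} [ 0.52198849 -0.09248043  0.098     ]
```

View pics/s2c.png

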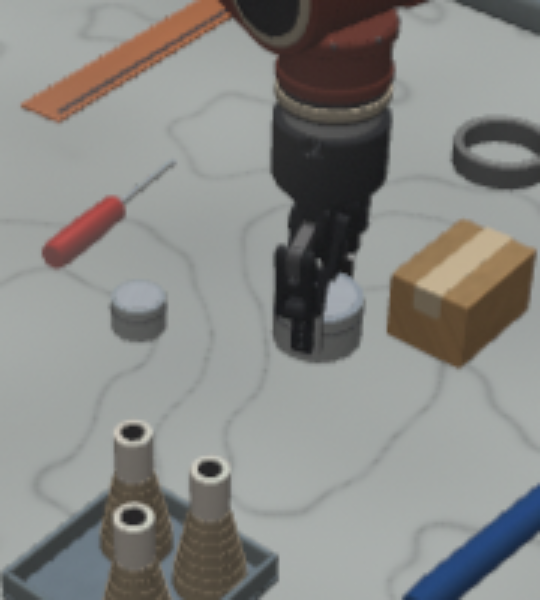

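The tin hangs level in the jaws. I'll lower it and release.

Emit:
{"method": "step_arm", "body": {"motion": [[0.005,-0.006,-0.09,0,0,0,255],[0.005,-0.006,-0.15,0,0,0,255],[0.005,-0.006,-0.18,0,0,0,255],[0.005,-0.006,-0.195,0,0,0,255],[0.005,-0.006,-0.198,0,0,0,255],[0.005,-0.006,-0.198,0,0,0,255]]}}

```text
time: 6.85
tool_pos: [0.6171, -0.0123, 0.0054]
tool_rot: [0.0, 0.982, 0.191, 0.001]
contact_force: [-0.8, 1.0, -1.2]
gripper_width: 0.706
```

Emit:
{"method": "step_arm", "body": {"motion": [[0,0,0,0,0,0,255],[0,0,0,0,0,0,0],[0,0,0,0,0,0,0],[0,0,0,0,0,0,0],[0,0,0,0,0,0,0],[0,0,0,0,0,0,0]]}}

```text
time: 7.45
tool_pos: [0.616, -0.0127, 0.0038]
tool_rot: [0.0, 0.982, 0.191, 0.0]
contact_force: [0.4, -0.8, -0.4]
gripper_width: 0.997
```

Emit:
{"method": "step_arm", "body": {"motion": [[0,0,0.1,0,0,0,0],[0,0,0.2,0,0,0,0],[-0.385,0.02,0.2,0,0,0,0],[-0.385,0.02,0.2,0,0,0,0],[-0.385,0.02,0.2,0,0,0,0],[-0.385,0.02,0.2,0,0,0,0],[-0.385,0.02,0.2,0,0,0,0],[-0.385,0.02,0.2,0,0,0,0]]}}

```text
time: 8.25
tool_pos: [0.423, -0.0026, 0.1039]
tool_rot: [0.0, 0.982, 0.191, 0.001]
contact_force: [-0.2, 0.4, 0.4]
gripper_width: 1.001
```

```bash
cat > look.py <<'E'
import sys
from h import *
from h import monitor
tag=sys.argv[1]; o=np.zeros((600,800,3),np.uint8)
D={n:grab(n,tag+n+'.png') for n in ('top','scene')}
print(monitor.state()['tool_pos'].round(4) if hasattr(monitor.state()['tool_pos'],'round') else monitor.state()['tool_pos'])
x=0
for a in sys.argv[2:]:   # name:x:y:z  world point to crop round
    X,Y,Z=map(float,a.split(':'))
    y=0
    for n in ('top','scene'):
        u,v=proj(D[n],[X,Y,Z])[0].round().astype(int)-25
        im=cv2.imread('pics/'+tag+n+'.png'); c=im[max(v,0):v+50,max(u,0):u+50]
        c=cv2.resize(c,None,fx=5,fy=5,interpolation=cv2.INTER_CUBIC); o[y:y+c.shape[0],x:x+c.shape[1]]=c
        print(a,n,'origin',u,v,'at',x,y); y+=260
    x+=260
cv2.imwrite('pics/'+tag+'c.png',o)
E
python3 look.py k1 .6148:-.0117:.036 .4227:-.002:.03
```

```text
[ 0.4248 -0.0029  0.1048]
.6148:-.0117:.036 top origin 294 157 at 0 0
.6148:-.0117:.036 scene origin 340 240 at 0 260
.4227:-.002:.03 top origin 286 256 at 260 0
.4227:-.002:.03 scene origin 281 203 at 260 260
```

View pics/k1c.png

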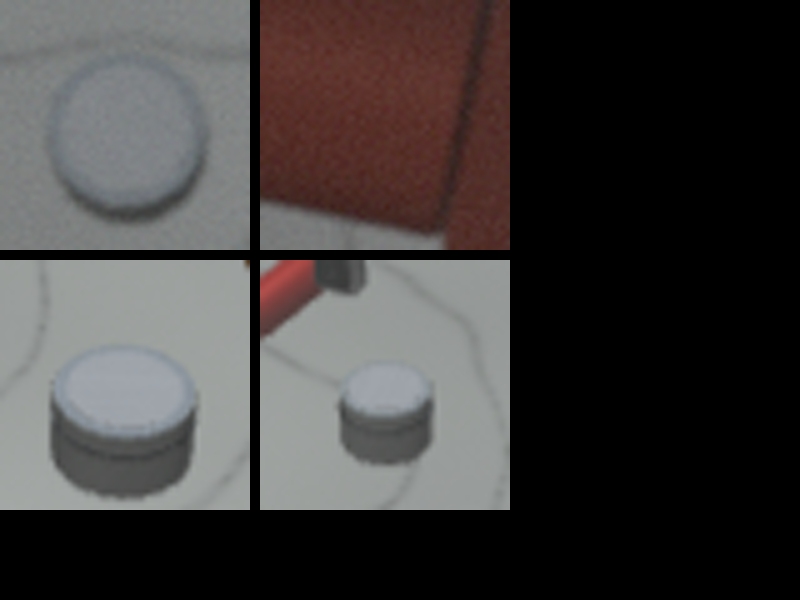

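```bash
python3 - <<'E'
from h import *
T=eyes.grab_frame('top');S=eyes.grab_frame('scene')
print(at(T,(294+126.5/5-.5,157+130.5/5-.5),.036),at(S,(340+124.5/5-.5,240+131.5/5-.5),.036))
E
```

```text
[ 0.61442742 -0.01226934  0.036     ] [ 0.61635433 -0.01575159  0.036     ]
```

Emit:
{"method": "step_arm", "body": {"motion": [[-0.004,0.002,-0.1,0,0,0,0],[-0.004,0.002,-0.18,0,0,0,0],[-0.004,0.002,-0.202,0,0,0,0],[-0.004,0.002,-0.202,0,0,0,0],[-0.004,0.002,-0.202,0,0,0,255],[-0.004,0.002,-0.202,0,0,0,255],[-0.004,0.002,-0.202,0,0,0,255],[-0.004,0.002,-0.202,0,0,0,255],[-0.004,0.002,-0.202,0,0,0,255],[-0.004,0.002,-0.202,0,0,0,255]]}}

```text
time: 9.45
tool_pos: [0.4237, -0.0021, 0.0052]
tool_rot: [0.001, 0.982, 0.191, 0.002]
contact_force: [-0.3, 0.9, 6.4]
gripper_width: 0.497
```

Emit:
{"method": "step_arm", "body": {"motion": [[0,0,0,0,0,0,255],[0,0,0,0,0,0,255],[0,0,0,0,0,0,255]]}}

```text
time: 9.75
tool_pos: [0.4237, -0.0021, 0.0052]
tool_rot: [0.001, 0.982, 0.191, 0.002]
contact_force: [-0.2, 0.1, 6.1]
gripper_width: 0.498
```

Emit:
{"method": "step_arm", "body": {"motion": [[0,0,0.1,0,0,0,255],[0,0,0.19,0,0,0,255],[0.385,-0.021,0.19,0,0,0,255],[0.385,-0.021,0.19,0,0,0,255],[0.385,-0.021,0.19,0,0,0,255],[0.385,-0.021,0.19,0,0,0,255],[0.385,-0.021,0.19,0,0,0,255],[0.385,-0.021,0.19,0,0,0,255],[0.385,-0.021,0.19,0,0,0,255],[0.385,-0.021,0.19,0,0,0,255]]}}

```text
time: 10.75
tool_pos: [0.613, -0.012, 0.0981]
tool_rot: [0.0, 0.982, 0.191, 0.0]
contact_force: [-0.9, 0.5, -0.1]
gripper_width: 0.496
```

```bash
python3 look.py k2 .616:-.0127:.07 .616:-.0127:.1
```

```text
[ 0.6132 -0.012   0.0983]
.616:-.0127:.07 top origin 293 152 at 0 0
.616:-.0127:.07 scene origin 341 228 at 0 260
.616:-.0127:.1 top origin 293 148 at 260 0
.616:-.0127:.1 scene origin 341 217 at 260 260
```

View pics/k2c.png

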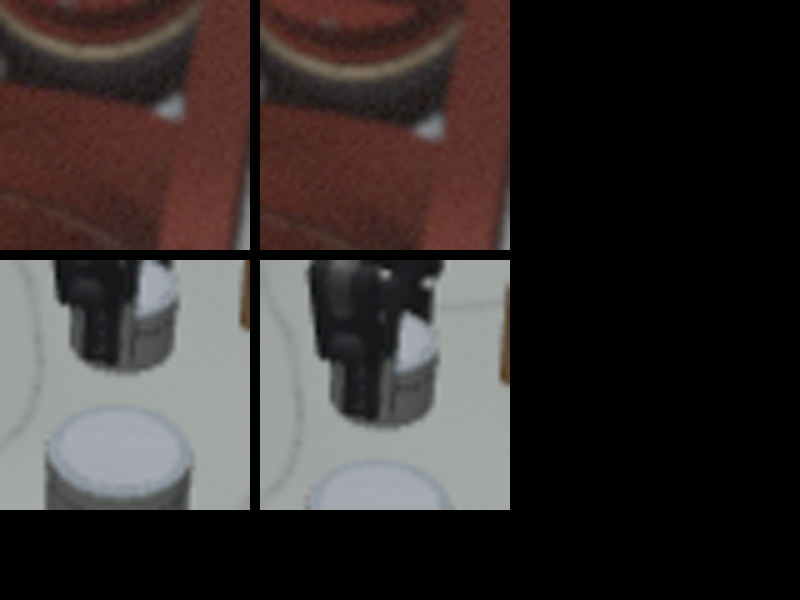

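```bash
cat > sil.py <<'E'
from h import *
from scipy.optimize import least_squares
def ext(d,x,y,z0,h,r):
    a=np.linspace(0,2*np.pi,181); P=np.vstack([np.c_[x+r*np.cos(a),y+r*np.sin(a),np.full(181,z)] for z in (z0,z0+h)])
    q=proj(d,P); return np.array([q[:,0].min(),q[:,0].max(),q[:,1].max(),q[:181,1].max()])
E
python3 - <<'E'
from sil import *
S=eyes.grab_frame('scene')
ob=np.array([341+70.5/5-.5,341+177.5/5-.5,228+110.5/5-.5])
r=least_squares(lambda p:ext(S,p[0],p[1],.0931,.03,.022)[:3]-ob,[.613,-.012],x_scale=.01);print(r.x,r.fun)
# wide tin k2: left 47, right 190, top ellipse 405..497
P=at(S,(341+119/5-.5,228+(451-260+.5)/5-.5),.036);print(P)
E
```

```text
[ 0.61104603 -0.01152638] [-0.23226072  0.22795547 -0.0110694 ]
[ 0.61619976 -0.01590001  0.036     ]
```

Emit:
{"method": "step_arm", "body": {"motion": [[0.008,-0.004,0,0,0,0,255],[0.008,-0.004,-0.06,0,0,0,255],[0.008,-0.004,-0.09,0,0,0,255],[0.008,-0.004,-0.105,0,0,0,255],[0.008,-0.004,-0.113,0,0,0,255],[0.008,-0.004,-0.113,0,0,0,255]]}}

```text
time: 11.5
tool_pos: [0.6183, -0.0142, 0.0418]
tool_rot: [0.0, 0.982, 0.191, 0.0]
contact_force: [-0.5, 0.6, 0.3]
gripper_width: 0.493
```

Emit:
{"method": "step_arm", "body": {"motion": [[0,0,0,0,0,0,255],[0,0,0,0,0,0,255]]}}

```text
time: 11.7
tool_pos: [0.6184, -0.0142, 0.0418]
tool_rot: [0.0, 0.982, 0.191, 0.0]
contact_force: [0.1, -0.1, -0.5]
gripper_width: 0.497
```

```bash
python3 look.py k3 .616:-.0127:.05
```

```text
[ 0.6182 -0.0142  0.0416]
.616:-.0127:.05 top origin 294 155 at 0 0
.616:-.0127:.05 scene origin 340 235 at 0 260
```

View pics/k3c.png

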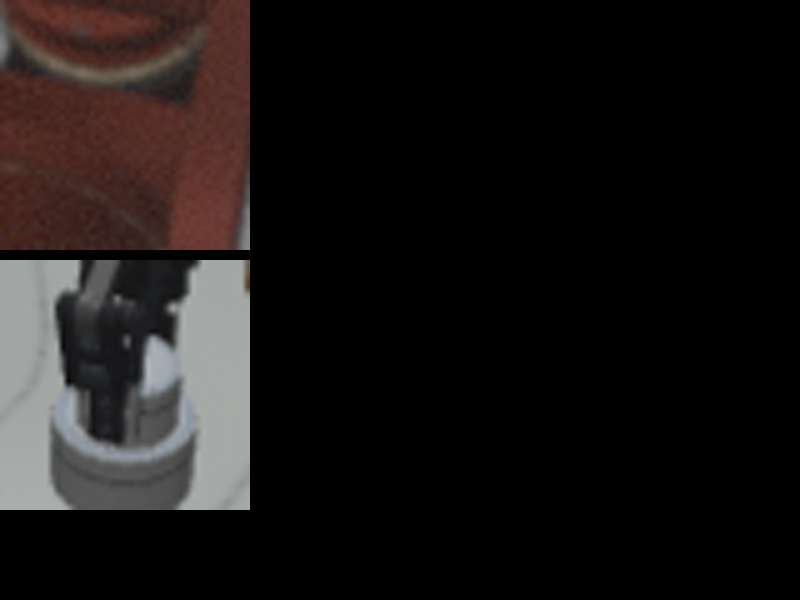

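Emit:
{"method": "step_arm", "body": {"motion": [[-0.003,-0.003,0,0,0,0,255],[-0.003,-0.003,0,0,0,0,255],[-0.003,-0.003,-0.003,0,0,0,255],[-0.003,-0.003,-0.003,0,0,0,255]]}}

```text
time: 12.2
tool_pos: [0.6166, -0.0158, 0.0413]
tool_rot: [0.0, 0.982, 0.191, -0.0]
contact_force: [-3.8, -0.7, 6.8]
gripper_width: 0.496
```

Emit:
{"method": "step_arm", "body": {"motion": [[0,0,0,0,0,0,0],[0,0,0,0,0,0,0],[0,0,0,0,0,0,0],[0,0,0,0,0,0,0],[0,0,0,0,0,0,0],[0,0,0.1,0,0,0,0],[0,0,0.2,0,0,0,0],[0,0,0.3,0,0,0,0]]}}

```text
time: 13.0
tool_pos: [0.6159, -0.0156, 0.191]
tool_rot: [-0.0, 0.982, 0.191, -0.001]
contact_force: [0.3, -0.1, -0.5]
gripper_width: 1.001
```

Emit:
{"method": "step_arm", "body": {"motion": [[-0.209,-0.691,0,0,0,-0.215,0],[-0.209,-0.691,0,0,0,-0.215,0],[-0.209,-0.691,0,0,0,-0.215,0],[-0.209,-0.691,0,0,0,-0.215,0],[-0.209,-0.691,0,0,0,-0.215,0],[-0.209,-0.691,0,0,0,-0.215,0],[-0.209,-0.691,0,0,0,-0.215,0],[-0.209,-0.691,0,0,0,-0.215,0],[-0.209,-0.691,0,0,0,-0.215,0]]}}

```text
time: 13.9
tool_pos: [0.5112, -0.3627, 0.1896]
tool_rot: [-0.0, 1.0, 0.029, -0.0]
contact_force: [-0.4, -0.8, -0.4]
gripper_width: 1.0
```

```bash
python3 look.py k4 .616:-.0127:.05
```

```text
[ 0.5122 -0.3602  0.1895]
.616:-.0127:.05 top origin 294 155 at 0 0
.616:-.0127:.05 scene origin 340 235 at 0 260
```

View pics/k4c.png

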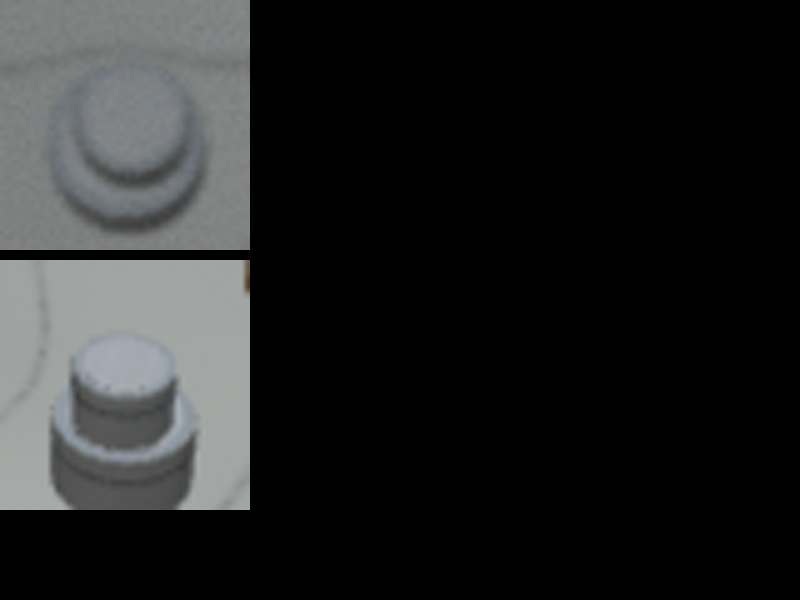

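View pics/k4top.png

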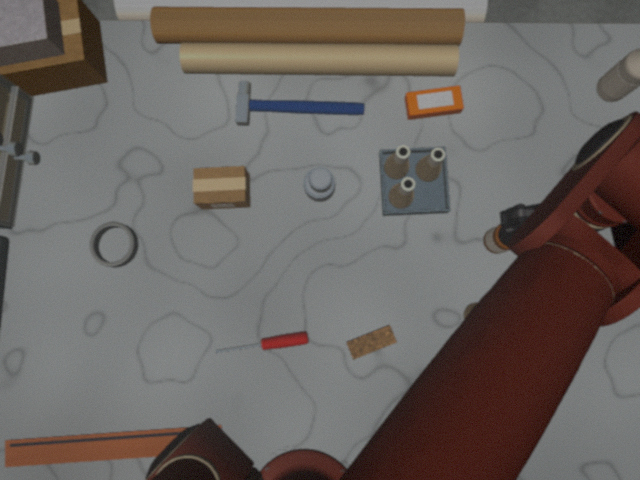

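```bash
python3 - <<'E'
from h import *
im=cv2.imread('pics/k4top.png'); c=cv2.resize(im[155:205,294:344],None,fx=10,fy=10,interpolation=cv2.INTER_CUBIC)
c=cv2.convertScaleAbs(c,alpha=2.5,beta=-150)
T=eyes.grab_frame('top')
def circ(x,y,z,r,col):
    a=np.linspace(0,2*np.pi,80); q=proj(T,np.c_[x+r*np.cos(a),y+r*np.sin(a),np.full(80,z)])
    q=((q-[294,155]+.5)*10).astype(int); cv2.polylines(c,[q],True,col,1)
circ(.6146,-.0123,.036,.031,(0,0,255)); circ(.6146,-.0123,.066,.022,(0,255,0))
cv2.imwrite('pics/k4z.png',c)
E
```

```text
(no output)
```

View pics/k4z.png

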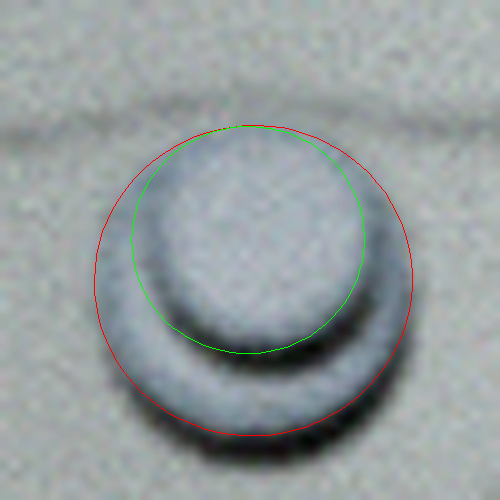

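```bash
python3 - <<'E'
from h import *
from scipy.optimize import minimize
def ring(d,x,y,z,r,n=120):
    a=np.linspace(0,2*np.pi,n,endpoint=False); return proj(d,np.c_[x+r*np.cos(a),y+r*np.sin(a),np.full(n,z)])
o=np.zeros((500,800,3),np.uint8)
for i,n in enumerate(('top','scene')):
    d=eyes.grab_frame(n); im=cv2.imread('pics/k4%s.png'%n); u0,v0=((294,155),(340,240))[i]
    c=cv2.resize(im[v0:v0+50,u0:u0+50],None,fx=8,fy=8,interpolation=cv2.INTER_CUBIC); c=cv2.convertScaleAbs(c,alpha=2,beta=-110) if i==0 else c
    w=((.6148,-.0128),(.6162,-.0158))[i]
    s=((.6160,-.0150),(.6165,-.0165))[i]
    for (x,y),z,r,col in ((w,.036,.031,(0,0,255)),(w,0.,.031,(0,0,120)),(s,.066,.022,(0,255,0)),(s,.036,.022,(0,120,0))):
        q=((ring(d,x,y,z,r)-[u0,v0]+.5)*8).astype(int); cv2.polylines(c,[q],True,col,1)
    o[:400,i*400:i*400+400]=c
cv2.imwrite('pics/k4y.png',o)
E
```

```text
(no output)
```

View pics/k4y.png

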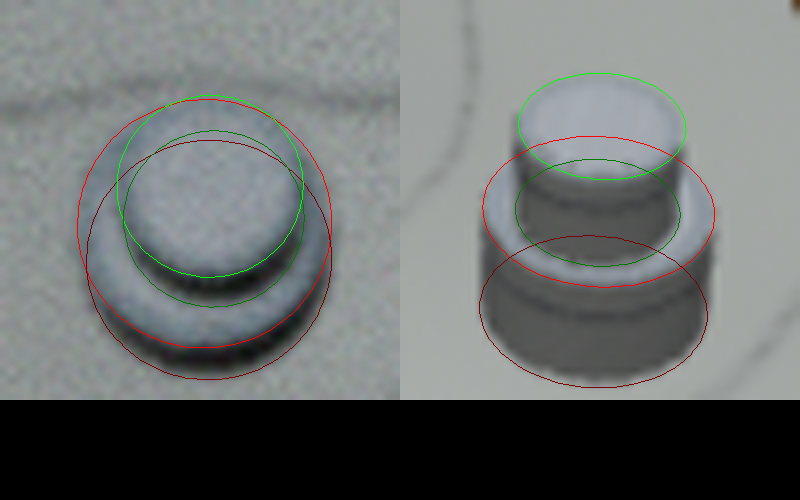

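Emit:
{"method": "step_arm", "body": {"motion": [[-0.002,-0.002,-0.08,0,0,0,0],[-0.002,-0.002,-0.16,0,0,0,0],[-0.002,-0.002,-0.24,0,0,0,0],[-0.002,-0.002,-0.305,0,0,0,0],[-0.002,-0.002,-0.305,0,0,0,0],[-0.002,-0.002,-0.305,0,0,0,255],[-0.002,-0.002,-0.305,0,0,0,255],[-0.002,-0.002,-0.305,0,0,0,255],[-0.002,-0.002,-0.305,0,0,0,255],[-0.002,-0.002,-0.305,0,0,0,255]]}}

```text
time: 15.15
tool_pos: [0.513, -0.3637, 0.0408]
tool_rot: [0.002, 1.0, 0.031, 0.002]
contact_force: [1.3, 1.6, 6.7]
gripper_width: 0.597
```

Emit:
{"method": "step_arm", "body": {"motion": [[0,0,0,0,0,0,255],[0,0,0,0,0,0,255],[0,0,0,0,0,0,255]]}}

```text
time: 15.45
tool_pos: [0.513, -0.3637, 0.0408]
tool_rot: [0.002, 1.0, 0.031, 0.002]
contact_force: [0.6, 0.1, 6.0]
gripper_width: 0.591
```

Emit:
{"method": "step_arm", "body": {"motion": [[0,0,0.1,0,0,0,255],[0,0,0.2,0,0,0,255],[0,0,0.22,0,0,0,255],[0.02,0.7,0.22,0,0,0,255],[0.02,0.7,0.22,0,0,0,255],[0.02,0.7,0.22,0,0,0,255],[0.02,0.7,0.22,0,0,0,255],[0.02,0.7,0.22,0,0,0,255],[0.02,0.7,0.22,0,0,0,255],[0.02,0.7,0.22,0,0,0,255]]}}

```text
time: 16.45
tool_pos: [0.5201, -0.0103, 0.1469]
tool_rot: [-0.0, 1.0, 0.03, -0.0]
contact_force: [1.4, -0.2, -2.9]
gripper_width: 0.596
```

Emit:
{"method": "step_arm", "body": {"motion": [[0,0.37,0,0,0,0,255],[0,0.37,0,0,0,0,255],[0,0.37,0,0,0,0,255],[0,0.37,0,0,0,0,255],[0,0.37,0,0,0,0,255],[0,0.37,0,0,0,0,255]]}}

```text
time: 17.05
tool_pos: [0.5203, 0.173, 0.1467]
tool_rot: [0.0, 1.0, 0.032, -0.001]
contact_force: [-0.6, -0.2, -3.2]
gripper_width: 0.594
```

Emit:
{"method": "step_arm", "body": {"motion": [[0,0,0,0,0,0,255],[0,0,0,0,0,0,255]]}}

```text
time: 17.25
tool_pos: [0.521, 0.1714, 0.1471]
tool_rot: [0.0, 1.0, 0.03, -0.0]
contact_force: [0.1, 0.1, -2.5]
gripper_width: 0.592
```

```bash
python3 - <<'E'
from h import *
d=grab('scene','s5.png'); print(monitor.state()['tool_pos'].round(4))
im=cv2.imread('pics/s5.png'); c=cv2.resize(im[120:270,330:470],None,fx=4,fy=4,interpolation=cv2.INTER_CUBIC)
a=np.linspace(0,2*np.pi,80)
for z,r in ((.105,.026),(.105+.078,.026)):
    q=proj(d,np.c_[.521+r*np.cos(a),.1714+r*np.sin(a),np.full(80,z)]); cv2.polylines(c,[((q-[330,120]+.5)*4).astype(int)],True,(0,255,0),1)
cv2.imwrite('pics/s5c.png',c)
E
```

```text
[0.521  0.1715 0.1472]
```

View pics/s5c.png

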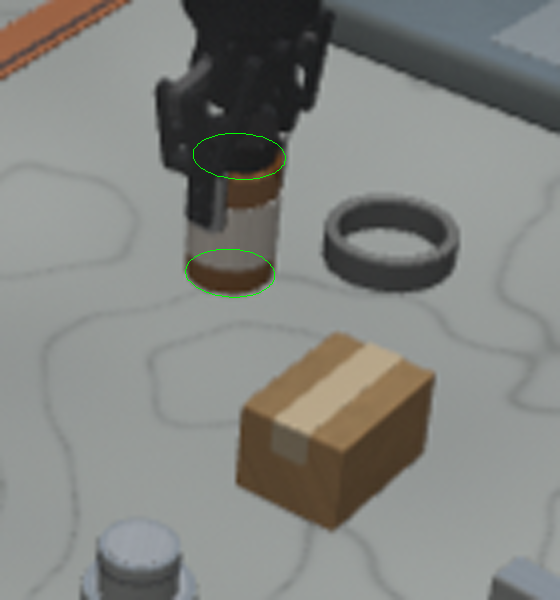

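The jar's outline lines up with the tool position. Lowering.

Emit:
{"method": "step_arm", "body": {"motion": [[0.001,0,-0.09,0,0,0,255],[0.001,0,-0.16,0,0,0,255],[0.001,0,-0.195,0,0,0,255],[0.001,0,-0.208,0,0,0,255],[0.001,0,-0.214,0,0,0,255],[0.001,0,-0.214,0,0,0,255]]}}

```text
time: 17.9
tool_pos: [0.5226, 0.1724, 0.0414]
tool_rot: [-0.0, 1.0, 0.03, 0.001]
contact_force: [0.5, 0.0, -1.1]
gripper_width: 0.594
```

Emit:
{"method": "step_arm", "body": {"motion": [[0,0,0,0,0,0,255],[0,0,0,0,0,0,255]]}}

```text
time: 18.1
tool_pos: [0.5222, 0.1727, 0.0411]
tool_rot: [-0.0, 1.0, 0.031, 0.001]
contact_force: [-0.5, 0.3, -2.6]
gripper_width: 0.593
```

Emit:
{"method": "step_arm", "body": {"motion": [[0,0,-0.003,0,0,0,255],[0,0,-0.006,0,0,0,255],[0,0,-0.006,0,0,0,255]]}}

```text
time: 18.4
tool_pos: [0.5226, 0.1728, 0.0408]
tool_rot: [0.0, 1.0, 0.031, 0.0]
contact_force: [-8.5, -2.5, 14.9]
gripper_width: 0.594
```

Emit:
{"method": "step_arm", "body": {"motion": [[0,0,0.003,0,0,0,255],[0,0,0.003,0,0,0,0],[0,0,0.003,0,0,0,0],[0,0,0.003,0,0,0,0],[0,0,0.003,0,0,0,0],[0,0,0.003,0,0,0,0],[0,0,0.1,0,0,0,0],[0,0,0.2,0,0,0,0],[0,0,0.28,0,0,0,0]]}}

```text
time: 19.3
tool_pos: [0.5219, 0.1728, 0.1799]
tool_rot: [-0.0, 1.0, 0.031, 0.001]
contact_force: [0.3, -0.3, 0.3]
gripper_width: 1.004
```

Emit:
{"method": "step_arm", "body": {"motion": [[-0.2,-0.8,0,0,0,0,0],[-0.2,-0.8,0,0,0,0,0],[-0.2,-0.8,0,0,0,0,0],[-0.2,-0.8,0,0,0,0,0],[-0.2,-0.8,0,0,0,0,0],[-0.2,-0.8,0,0,0,0,0],[-0.2,-0.8,0,0,0,0,0],[-0.2,-0.8,0,0,0,0,0],[-0.2,-0.8,0,0,0,0,0]]}}

```text
time: 20.2
tool_pos: [0.4201, -0.2311, 0.1775]
tool_rot: [0.001, 1.0, 0.028, -0.0]
contact_force: [0.7, 0.1, 1.2]
gripper_width: 0.999
```

```bash
python3 - <<'E'
from h import *
o=np.zeros((600,800,3),np.uint8); a=np.linspace(0,2*np.pi,80); print(monitor.state()['tool_pos'].round(4))
def box(x,y,th,hx,hy,z):
    c,s=np.cos(th),np.sin(th); return [(x+c*i*hx-s*j*hy,y+s*i*hx+c*j*hy,z) for i,j in((1,1),(1,-1),(-1,-1),(-1,1))]
for i,n in enumerate(('top','scene')):
    d=grab(n,'k6'+n+'.png'); im=cv2.imread('pics/k6'+n+'.png'); k=5
    u0,v0=(proj(d,[.55,.175,.03])[0]-40).astype(int)
    c=cv2.resize(im[v0:v0+80,u0:u0+80],None,fx=k,fy=k,interpolation=cv2.INTER_CUBIC)
    jx,jy=((.5218,.1725),(.5225,.171))[i]
    for z,r in ((0,.026),(.095,.022)):
        cv2.polylines(c,[((proj(d,np.c_[jx+r*np.cos(a),jy+r*np.sin(a),np.full(80,z)])-[u0,v0]+.5)*k).astype(int)],True,(0,255,0),1)
    cp=((.6022,.1779,.064),(.6033,.1759,.064))[i]
    for z in (0,.06): cv2.polylines(c,[((proj(d,box(*cp,.035,.05,z))-[u0,v0]+.5)*k).astype(int)],True,(0,0,255),1)
    o[:400,i*400:i*400+400]=c
cv2.imwrite('pics/k6c.png',o)
E
```

```text
[ 0.4201 -0.2311  0.1775]
```

View pics/k6c.png

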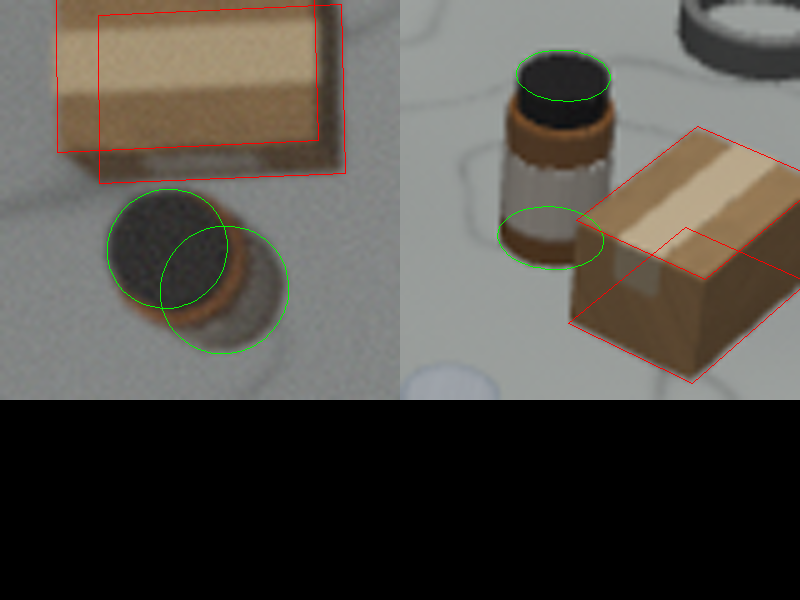

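Emit:
{"method": "step_arm", "body": {"motion": [[-0.106,-0.186,0,0,0,0.52,0],[-0.106,-0.186,0,0,0,0.52,0],[-0.106,-0.186,0,0,0,0.52,0],[-0.106,-0.186,0,0,0,0.52,0],[-0.106,-0.186,0,0,0,0.52,0],[-0.106,-0.186,0,0,0,0.52,0],[-0.106,-0.186,-0.06,0,0,0.52,0],[-0.106,-0.186,-0.06,0,0,0.52,0]]}}

```text
time: 21.1
tool_pos: [0.3677, -0.3167, 0.1435]
tool_rot: [-0.004, 0.912, 0.409, -0.001]
contact_force: [0.7, 0.7, -0.4]
gripper_width: 0.998
```

```bash
python3 - <<'E'
from h import *
s=monitor.state(); print(s['tool_pos'].round(4),s['joint_pos'].round(2))
d=grab('scene','s7.png')
im=cv2.imread('pics/s7.png'); c=cv2.resize(im[200:350,100:300],None,fx=4,fy=4,interpolation=cv2.INTER_CUBIC); cv2.imwrite('pics/s7c.png',c)
E
```

```text
[ 0.3677 -0.3167  0.1435] [-0.86 -0.21  2.01  0.    1.35 -0.14]
```

View pics/s7c.png

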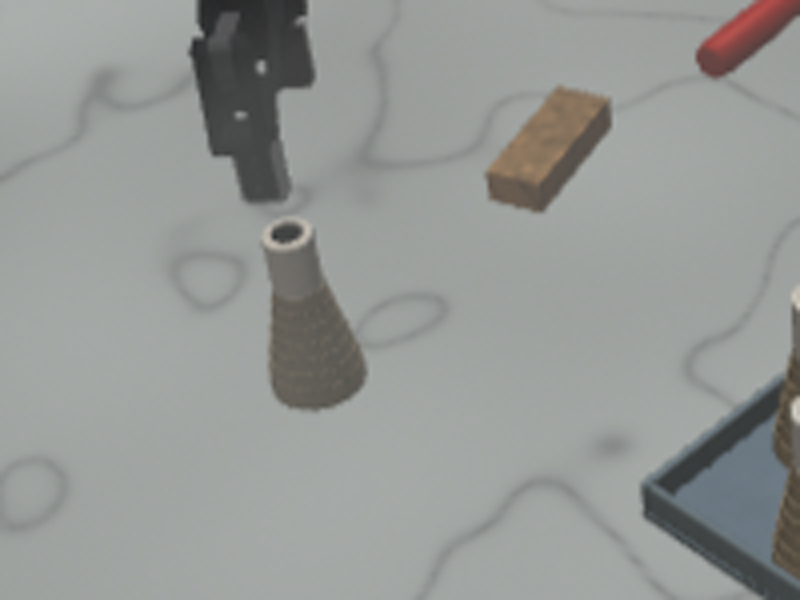

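Emit:
{"method": "step_arm", "body": {"motion": [[0,-0.015,-0.04,0,0,0,0],[0,-0.015,-0.08,0,0,0,0],[0,-0.015,-0.12,0,0,0,0],[0,-0.015,-0.155,0,0,0,0],[0,-0.015,-0.155,0,0,0,0],[0,-0.015,-0.155,0,0,0,255],[0,-0.015,-0.155,0,0,0,255],[0,-0.015,-0.155,0,0,0,255],[0,-0.015,-0.155,0,0,0,255],[0,-0.015,-0.155,0,0,0,255]]}}

```text
time: 22.15
tool_pos: [0.3688, -0.3282, 0.0707]
tool_rot: [0.001, 0.913, 0.408, 0.0]
contact_force: [-0.4, 1.6, 2.9]
gripper_width: 0.281
```

Emit:
{"method": "step_arm", "body": {"motion": [[0,0,0,0,0,0,255],[0,0,0,0,0,0,255],[0,0,0,0,0,0,255],[0,0,0,0,0,0,255],[0,0,0,0,0,0,255]]}}

```text
time: 22.65
tool_pos: [0.3688, -0.3282, 0.0707]
tool_rot: [0.0, 0.913, 0.408, 0.0]
contact_force: [-1.5, 0.3, 5.9]
gripper_width: 0.285
```

Emit:
{"method": "step_arm", "body": {"motion": [[0,0,0.1,0,0,0,255],[0,0,0.2,0,0,0,255],[0,0,0.24,0,0,0,255],[0.46,0.18,0.24,0,0,0,255],[0.46,0.18,0.24,0,0,0,255],[0.46,0.18,0.24,0,0,0,255],[0.46,0.18,0.24,0,0,0,255],[0.46,0.18,0.24,0,0,0,255],[0.46,0.18,0.24,0,0,0,255],[0.46,0.18,0.24,0,0,0,255]]}}

```text
time: 23.65
tool_pos: [0.5985, -0.237, 0.188]
tool_rot: [-0.001, 0.912, 0.409, -0.001]
contact_force: [0.9, -0.4, -2.0]
gripper_width: 0.285
```

Emit:
{"method": "step_arm", "body": {"motion": [[0,0,0,0,0,0,255],[0,0,0,0,0,0,255]]}}

```text
time: 23.85
tool_pos: [0.5974, -0.2384, 0.1896]
tool_rot: [-0.0, 0.913, 0.408, -0.0]
contact_force: [0.2, -1.1, -1.6]
gripper_width: 0.288
```

```bash
cat > ck.py <<'E'
from h import *
import sys
tag=sys.argv[1]; x,y,z=map(float,sys.argv[2:5])
s=monitor.state(); print(s['tool_pos'].round(4))
d=grab('scene',tag+'.png'); im=cv2.imread('pics/'+tag+'.png'); c=cv2.resize(im[190:370,230:380],None,fx=4,fy=4,interpolation=cv2.INTER_CUBIC)[:600]
c=cv2.resize(im[215:365,230:380],None,fx=4,fy=4,interpolation=cv2.INTER_CUBIC)
a=np.linspace(0,2*np.pi,80)
for zz,r in ((z,.025),(z+.066,.013),(z+.1,.013)):
    q=proj(d,np.c_[x+r*np.cos(a),y+r*np.sin(a),np.full(80,zz)]); cv2.polylines(c,[((q-[230,215]+.5)*4).astype(int)],True,(0,255,0),1)
cv2.imwrite('pics/'+tag+'c.png',c)
E
python3 ck.py s8 .599 -.2322 .12
```

```text
[ 0.5974 -0.2384  0.1896]
```

View pics/s8c.png

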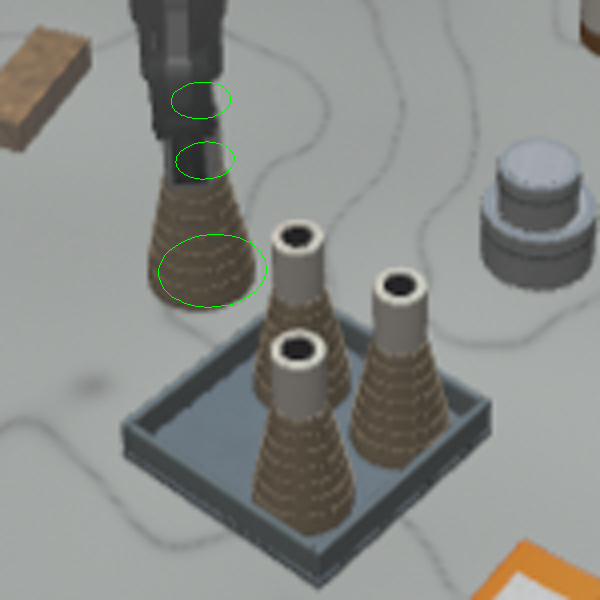

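Emit:
{"method": "step_arm", "body": {"motion": [[0.003,0.012,0,0,0,0,255],[0.003,0.012,-0.05,0,0,0,255],[0.003,0.012,-0.1,0,0,0,255],[0.003,0.012,-0.15,0,0,0,255],[0.003,0.012,-0.16,0,0,0,255],[0.003,0.012,-0.16,0,0,0,255]]}}

```text
time: 24.5
tool_pos: [0.5991, -0.2314, 0.1089]
tool_rot: [-0.001, 0.913, 0.408, -0.001]
contact_force: [0.0, 0.4, -1.4]
gripper_width: 0.284
```

```bash
python3 ck.py s9 .599 -.2322 .039
```

```text
[ 0.5991 -0.2314  0.1089]
```

View pics/s9c.png

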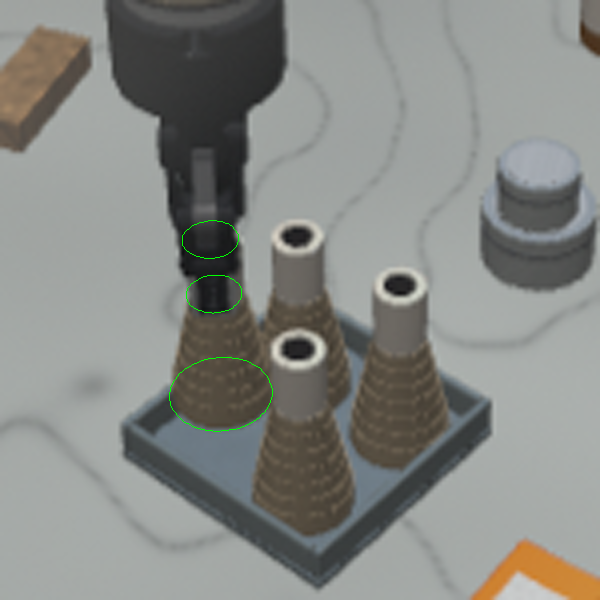

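Emit:
{"method": "step_arm", "body": {"motion": [[0,-0.001,-0.015,0,0,0,255],[0,-0.001,-0.03,0,0,0,255],[0,-0.001,-0.04,0,0,0,255],[0,-0.001,-0.05,0,0,0,255]]}}

```text
time: 24.95
tool_pos: [0.5999, -0.2323, 0.0844]
tool_rot: [-0.0, 0.913, 0.408, -0.0]
contact_force: [0.2, -0.1, -1.2]
gripper_width: 0.288
```

Emit:
{"method": "step_arm", "body": {"motion": [[0,0,-0.006,0,0,0,255],[0,0,-0.012,0,0,0,255],[0,0,-0.012,0,0,0,255]]}}

```text
time: 25.25
tool_pos: [0.5997, -0.2322, 0.0782]
tool_rot: [-0.0, 0.913, 0.408, -0.0]
contact_force: [-0.4, -0.3, -0.8]
gripper_width: 0.287
```

Emit:
{"method": "step_arm", "body": {"motion": [[0,0,-0.004,0,0,0,255],[0,0,-0.007,0,0,0,255],[0,0,-0.007,0,0,0,255]]}}

```text
time: 25.55
tool_pos: [0.6002, -0.2324, 0.0758]
tool_rot: [0.0, 0.913, 0.408, 0.0]
contact_force: [-0.8, -0.1, 0.6]
gripper_width: 0.289
```

```bash
python3 ck.py s10 .599 -.2322 .005
```

```text
[ 0.6002 -0.2324  0.0758]
```

View pics/s10c.png

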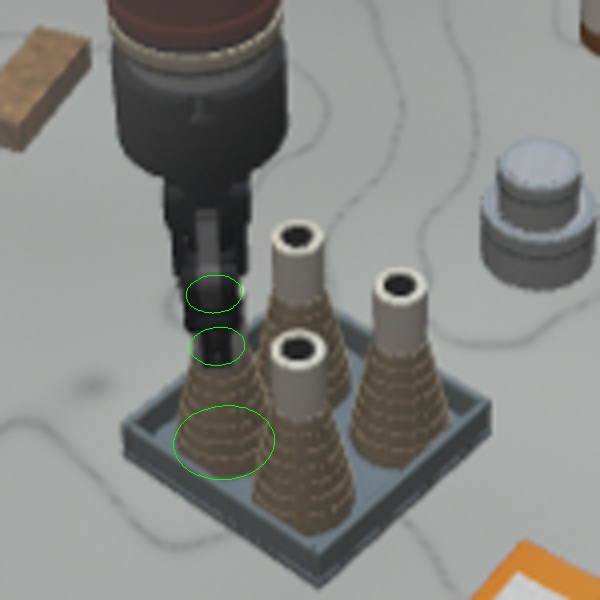

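Emit:
{"method": "step_arm", "body": {"motion": [[0,0,-0.002,0,0,0,255],[0,0,-0.002,0,0,0,255],[0,0,-0.002,0,0,0,120],[0,0,-0.002,0,0,0,120],[0,0,-0.002,0,0,0,120],[0,0,-0.002,0,0,0,120],[0,0,-0.002,0,0,0,120]]}}

```text
time: 26.3
tool_pos: [0.5999, -0.2323, 0.0741]
tool_rot: [-0.0, 0.913, 0.408, -0.0]
contact_force: [-0.1, 0.1, 0.5]
gripper_width: 0.526
```

Emit:
{"method": "step_arm", "body": {"motion": [[0,0,0.03,0,0,0,120],[0,0,0.1,0,0,0,120],[0,0,0.2,0,0,0,120],[0,0,0.3,0,0,0,120],[-0.2,-0.4,0.3,0,0,0,0],[-0.2,-0.4,0.3,0,0,0,0],[-0.2,-0.4,0.3,0,0,0,0],[-0.2,-0.4,0.3,0,0,0,0],[-0.2,-0.4,0.3,0,0,0,0]]}}

```text
time: 27.2
tool_pos: [0.4979, -0.4358, 0.2259]
tool_rot: [0.001, 0.913, 0.407, -0.0]
contact_force: [0.5, 0.1, 0.0]
gripper_width: 0.999
```

```bash
python3 ck.py s11 .599 -.2322 .005; python3 - <<'E'
from h import *
d=grab('top','t11.png'); im=cv2.imread('pics/t11.png'); o=cv2.resize(im[135:225,180:460],None,fx=2.8,fy=2.8,interpolation=cv2.INTER_CUBIC)
c=cv2.resize(im[140:220,370:450],None,fx=4,fy=4,interpolation=cv2.INTER_CUBIC)
O=np.zeros((600,800,3),np.uint8); O[:o.shape[0],:o.shape[1]]=o; O[270:590,:320]=c; cv2.imwrite('pics/t11c.png',O)
E
```

```text
[ 0.4979 -0.4358  0.2259]
```

View pics/s11c.png

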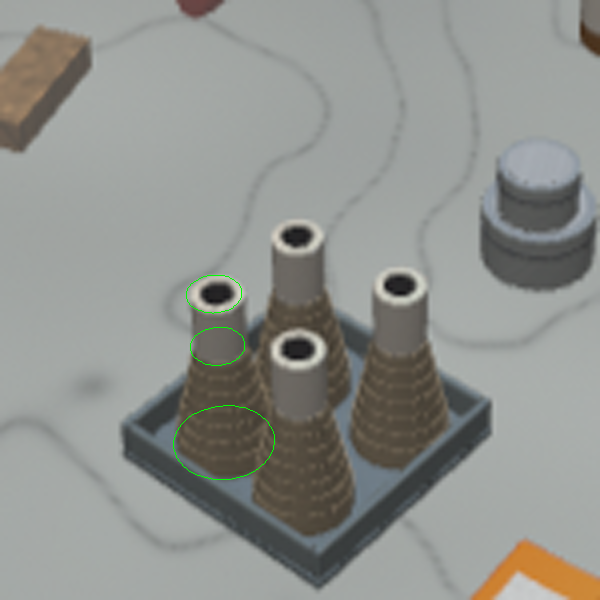

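View pics/t11c.png

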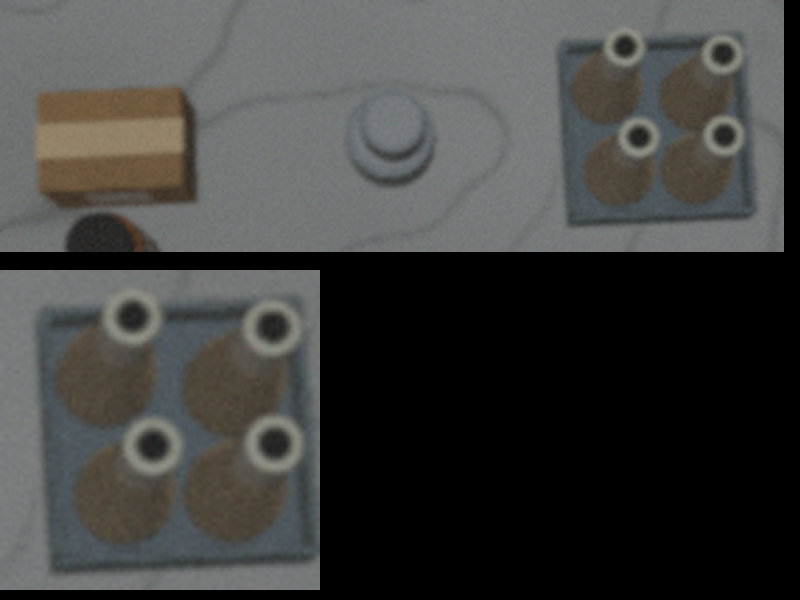

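```bash
python3 - <<'E'
from h import *
s=monitor.state(); print(s['time'],np.abs(s['joint_vel']).max()); print(manip.job_done())
E
```

```text
27.3 0.056420700545413635
the job is handed in; nothing more can be done
None
```

I set out the whole bench and handed it in at 27.3 s of the 109 s, with the gripper open and clear of everything.

- **Wide tin:** it stands midway between the carton and the tray. The two cameras put it about 2–3 mm towards the tray from the exact midpoint, with about 1 mm across the line.
- **Small tin:** it is upright on top of the wide tin. The cameras disagree slightly: the top view shows it about 2.5 mm off centre and the scene view under 1 mm. I left this uncorrected.
- **Glue jar:** it stands upright in front of the middle of the carton's long side, with a gap of about 20 mm. Both views agreed to about 1 mm.
- **Thread cone:** it stands on the tray floor in the free corner, within about 1 mm of the place I aimed for. It met no noticeable force going down, and the three stored cones did not visibly move and are still upright.

The highest contact force I read at the end of a move was about 17 N, as the jar touched down. The arm was still settling slightly at hand-in, with joint speeds of at most 0.06 rad/s.

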